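Index a paint carousel with its pull-and-turn locking knob

TASK

Bring the teal-banded jar (black lid) round to the front of the paint carousel and lock it there. Pull up the sprung red knob, give it a quarter turn so that it stays parked up and let it go, turn the carousel by its wooden posts, then turn the knob back and work the carousel until its pin has snapped fully down into the new notch. Leave all the jars standing in their cups and do not shift the paint tubes on the table.

Things in the scene. Friction and masses are not known exactly. Their poses are not given: they have to be found in the camera images.
- carousel_base: fixed stand of a paint carousel: wooden turning deck in a notched metal rim 268 mm across, deck top 22 mm above the table. Origin on the table, in the deck's axis. -x is its FRONT (roughly to the robot), +y its left, where a grey column holds the locking plunger 125 mm from the axis. Four cups, centres 66 mm from the axis, stand at front, left, right and back at the start.
- rotor (a joint): angle of the deck (rad), 0 at the start, positive counter-clockwise from above, stops at +-2.2; turns at 0.12 N m, 0.4 to 0.7 N m with the pin riding on the rim. The pin (10 mm) starts in a fixed notch. The notches (13 mm wide) for +-1.57 are in brass shoes clamped on by hand, each up to 0.07 rad off either way by an unknown amount: feel for them with the pin riding on the rim.
- plunger (a joint): height of the plunger (m), sprung down with about 8 N at 0, rising 1.5 N per 10 mm; travel 0 to 0.026. 0: pin fully down in a notch; about 0.010: pin rests on the rim beside a notch; about 0.014: knob parked; from 0.018 up the knob is free to turn.
- knob (a joint): angle of the knob (rad), positive counter-clockwise from above. 0: working position, bar along the base's x, plunger can go fully down. 1.57: parked, bar along the base's y, its cross pin in a groove 4 mm deep that keeps the plunger's pin clear of the rim. Between them the plunger stays at 0.018 or higher. Play in the slots 0.08 rad; stops at -0.15 and 1.72.
- knob_grip (a point): centre of the knob's red bar, 66 mm long, 16 wide, 24 high, on the plunger's vertical axis, 136 mm above the table when fully down; rises and turns with the knob, its x axis along the bar. 12 mm free below the bar when down.
- post_front_left (a point): centre of the top of an upright wooden post, 14 mm in diameter, top 128 mm above the table, 88 mm from the deck's axis, to turn the deck by; halfway between the front and left cups at the start, turns with the deck. Paint jar tops are 88 mm above the table or lower, the glass one's 96 mm.
- post_front_right (a point): the like post between the front and the right cup at the start.
- post_back_left (a point): the like post between the back and the left cup at the start.
- post_back_right (a point): the like post between the back and the right cup at the start.
- jar_teal: the wanted jar, teal band and black lid, 58 mm in diameter, 66 mm high, loose in the left or the right cup at the start (2 mm of play, cup rim 10 mm high). Origin: centre of its underside.
- jar_orange: jar with an orange band and white lid, 58 mm in diameter, 66 mm high, in the right or the left cup, opposite the teal one. Origin: centre of its underside.
- jar_violet: jar with a violet band and white lid, 50 mm in diameter, 58 mm high, in the front cup at the start. Origin: centre of its underside.
- medium_jar: open glass jar with some old medium, 62 mm in diameter, 74 mm high, in the back cup at the start. Origin: centre of its underside.
- tube_crimson: paint tube with a crimson label, 153 mm long, lying on the table: bystander. Origin: centre of its underside.
- tube_blue: paint tube with a blue label, 138 mm long, lying on the table: bystander. Origin: centre of its underside.
Mind the look-alikes: they are no part of the job. Of the things that look like the jar_teal, the largest one is meant.

How it is judged (in metres and radians):
On the way, in this order (a step that is already met when the one before it is completed fails the run):
1. the knob is parked up, a quarter turn round, and let go, the carousel not yet turned (value of joint plunger above 0.011 m and value of joint knob above 1.4 rad and contact force between the fingers and carousel_base below 0.2 N and value of joint rotor between -0.15 and 0.15 rad), for 0.2 s.
2. the carousel is turned well away from its old notch ((value of joint rotor above 0.25 rad or value of joint rotor below -0.25 rad)), for 0.1 s.
At the end, for the whole second after the job is handed in: The teal jar stands upright in its cup at the front of the carousel (within 14 mm sideways of the front line), the knob is turned back (within 0.2 rad) and the plunger is fully down in the new notch (within 3 mm); the carousel is at rest (value of joint plunger below 0.003 m and value of joint knob below 0.2 rad and x of jar_teal in the frame of carousel_base below -0.055 m and y of jar_teal in the frame of carousel_base between -0.014 and 0.014 m and velocity of joint rotor between -0.05 and 0.05 rad/s and angle between jar_teal's own z axis and vertical below 0.1 rad and height (world z) of jar_teal below 0.026 m); the robot touches nothing.
It fails at once if a jar is lifted out of its cup or tipped over (height (world z) of any of jar_teal, jar_orange, jar_violet, medium_jar above 0.032 m or angle between any of jar_teal, jar_orange, jar_violet, medium_jar's own z axis and vertical above 0.5 rad).
It fails at once if a bystander on the table is shifted by more than 30 mm (distance of any of tube_crimson, tube_blue from where it was at the start of the episode above 0.03 m).
It also fails if it takes over 72 s, if anything falls off the work surface, if the arm or the gripper's body presses on something with over 40 N, if the wrist force passes 120 N, or if a joint passes its speed limit or range.

ROBOT

A 7-joint arm with a two-finger parallel gripper is mounted at the origin on a cart in front of the work surface, level with it; the furniture and walls round the work are solid. World frame = base frame: x ahead of the robot, y to its left, z up, the work surface at z = 0. Lengths are in mm, angles in rad, forces in N, time in s.
With the tool pointing down it reaches from about 400 to 875 mm from the base axis. Payload 4.4 kg.
Tool frame: the origin (TCP) lies at the very end of the fingers, on their centre line; the grasp point (between the pads) lies 19 mm behind it; z points along the fingers, y is the line along which they close (so a half turn about z gives the same grasp; the last joint's range is limited). The gripper opens to 85 mm and grips with 20 to 120 N. Pads are 22 mm wide; open, the fingers measure 114 mm over their backs; the gripper's body (76 mm by 85 mm) begins 54 mm behind the grasp point. The pads swing forward as they close: fully open they stand 13 mm farther back than shut.
Start: joints at [1.191, 0.628, 0.038, 1.517, -0.027, 0.996, -0.02], TCP at [200.667, -618.264, 231.313] pointing down, gripper open.
Joint ranges: [-3.06, 3.06], [-0.37, 2.12], [-1.25, 1.32], [0.18, 2.47], [-1.1, 4.24], [0.23, 1.98], [-2.94, 2.94]. Speed limits (rad/s): [2.57, 2.57, 3.14, 3.14, 3.14, 3.14, 3.14].

INTERFACE

Orientations are given as [roll, pitch, yaw] about the fixed x, y, z axes, in that order (R = Rz(yaw) Ry(pitch) Rx(roll)).
In Python, from cell import monitor, viewer, workorder gives the robot as it stands.
- The arm moves only by the tool arm_command, never from a script. Its argument "series" is one flat list of numbers, 5 for each row, row after row: the opening in per cent of the stroke, from 0 (shut) to 100 (fully open), then the shift along the tool's x, y, z in cm, then the turn about the tool's z in degrees. In form: [claw, x, y, z, roll, claw, x, y, z, roll, ...]. A call has exactly 5 rows; each row is the pose to reach, as a shift and turn from the pose commanded when the call began, along the tool's axes at that moment; what a row does not reach only later rows make up. A row lasts 1/12 s, in which the tool goes at most 41.7 mm and 7.16 degrees, less where a joint would pass 70% of its speed; a pose out of reach is approached as far as the arm can. A call with a gripper value outside its range is refused whole. The fingers move at their own pace and stop on an object; the grip force is fixed at half the most. Time passes only in rows, so rows that repeat a pose let the fingers close, or fill a call up. It gives the time, the measured TCP pose, the force, the opening and the grip force at its end, in the units of the state.
- monitor.read_state(): the state, without advancing time (a new reading comes with each control period).
- viewer.get_image(name): name is "scene" or "top"; returns (picture, depth): 420x560x3 uint8, red, green, blue; 420x560 float32, mm along the optical axis (not along the pixel's ray), 0 where there is no reading.
- viewer.camera_model(name): a dict with "mtx" (3x3 intrinsics, pixels), "R" (3x3) and "t" (3): a world point X has camera coordinates R X + t. Camera axes: x right, y down, z forward; pixel columns grow to the right and rows downward; lengths in mm; the calibration is good to about 2 mm. A picture is of the moment at which its call begins. camera_model takes no time and is no camera call.
- workorder.finish_job(): hands the job in; it is judged then, once.
The state is a dict: "clock": time; "qpos": joint angles; "qd": joint speeds; "tau": joint torques, N m; "eef_pos": TCP position; "tool_rot": TCP orientation; "force": force on the tool from outside, world axes, zero at the start; "torque": the same for the moment, N m; "width": finger opening in mm; "gripper_force": force on a finger pad.
Only numpy, scipy, OpenCV 4.12 (cv2) and the standard library are available. Lean on these libraries where they do the work, as an engineer would, in place of code of your own. Each camera call takes 0.05 s, during which the arm holds its last target. There are 200 camera calls.

## Working session

There is one attempt and no reset: what is moved stays moved. The work goes in short steps, Python scripts to look and compute and a tool call to move; the robot and the scene stay as the last step left them, time stands still between calls to the robot, and variables do not carry over. Pictures are saved under pics/ and viewed, at most 10 in all, crops included, and the job is handed in when it is done.

Besides the shell and the picture viewer there is one more tool, called after "Call:" as name(argument=value, ...) on one line, values as JSON. arm_command: Moves the arm, as the interface text tells. Its arguments: {"type":"object","properties":{"series":{"type":"array","items":{"type":"number"}}},"required":["series"]}

```bash
mkdir -p pics; ls; python3 - <<'E'
from cell import monitor, viewer
import cv2,numpy as np
for n in("scene","top"):
    p,d=viewer.get_image(n); np.savez(f"pics/{n}0.npz",p=p,d=d)
    cv2.imwrite(f"pics/{n}0.png",cv2.cvtColor(p,cv2.COLOR_RGB2BGR))
    m=viewer.camera_model(n); print(n,m)
print(monitor.read_state())
E
```

```text
pics
scene {'mtx': array([[415.75648449,   0.        , 285.77503169],
       [  0.        , 415.75648449, 211.59513857],
       [  0.        ,   0.        ,   1.        ]]), 'R': array([[-0.76813167, -0.64007813, -0.01654464],
       [-0.4854931 ,  0.5990781 , -0.63671177],
       [ 0.41745681, -0.48104617, -0.77092438]]), 't': array([213.41987538, 485.68042725, 590.22945811])}
top {'mtx': array([[425.28451045,   0.        , 276.8966024 ],
       [  0.        , 425.28451045, 206.90410973],
       [  0.        ,   0.        ,   1.        ]]), 'R': array([[-0.04877163, -0.99879369,  0.00570043],
       [-0.97668905,  0.04649621, -0.2095629 ],
       [ 0.20904505, -0.01578827, -0.97777855]]), 't': array([-251.01486067,  534.54822662,  960.56339474])}
{'clock': 0.1, 'qpos': array([ 1.19121977,  0.62926712,  0.03844298,  1.51826535, -0.02701766,
        0.99627541, -0.01997848]), 'qd': array([-1.47157762e-03, -1.22819571e-03, -1.82696322e-04, -2.74358740e-03,
        3.39573201e-05, -1.43699141e-03, -4.00538102e-04]), 'tau': array([ 2.92120632e-03, -5.64533830e+01,  1.23047076e+00, -1.93974191e+01,
        1.12980188e-02,  5.45478018e-03,  3.49676350e-05]), 'eef_pos': array([ 200.48924232, -617.72722344,  230.47310379]), 'tool_rot': array([-3.13989508e+00,  1.69578185e-06,  3.13789965e-01]), 'force': array([ 0.17194396, -0.27459224, -0.2511782 ]), 'torque': array([-0.03692656,  0.01556659,  0.04680642]), 'gripper_force': 0.0, 'width': 85.2235399787267}
```

View pics/scene0.png

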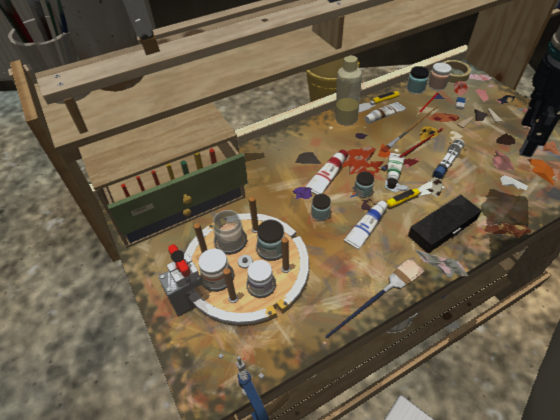

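View pics/top0.png

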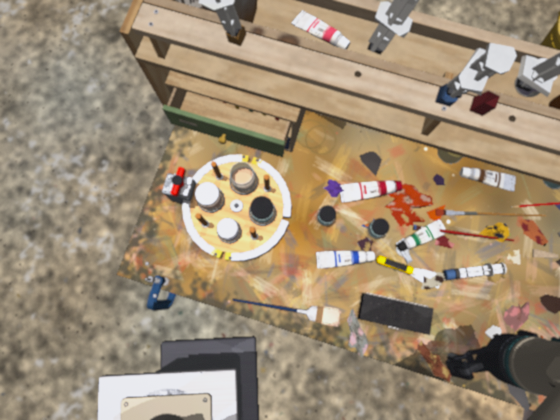

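Top view: carousel centred near (237,207), knob red near (178,183), posts round it. Black-lidded candidates: (262,208) on the carousel's right cup, and small ones off it at (327,215) and (379,228). The one on the carousel is the largest. I'll confirm it in a crop and measure.

```bash
cat > h.py <<'E'
import numpy as np, cv2
from cell import monitor, viewer
def ray(n,u,v,z):
    m=viewer.camera_model(n); K,R,t=m["mtx"],m["R"],m["t"]
    d=R.T@np.linalg.inv(K)@[u,v,1]; c=-R.T@t
    return (c+d*(z-c[2])/d[2])
def proj(n,X):
    m=viewer.camera_model(n); p=m["mtx"]@(m["R"]@np.asarray(X,float)+m["t"]); return p[:2]/p[2]
def cloud(n,d):
    m=viewer.camera_model(n); v,u=np.mgrid[:420,:560]
    c=np.stack([(u-m["mtx"][0,2])/m["mtx"][0,0]*d,(v-m["mtx"][1,2])/m["mtx"][1,1]*d,d],-1)
    return (c-m["t"])@m["R"]
E
python3 - <<'E'
from h import *
a=np.load("pics/top0.npz")["p"][140:270,150:310]; b=np.load("pics/scene0.npz")["p"][190:330,150:320]
i=np.vstack([]) if 0 else np.hstack([cv2.resize(a,(400,325),interpolation=3),cv2.resize(b,(395,325),interpolation=3)])
cv2.imwrite("pics/c1.png",i[:,:,::-1])
for n in("top","scene"):
    f=np.load(f"pics/{n}0.npz"); p,d=f["p"],f["d"]; P=cloud(n,d)
    hsv=cv2.cvtColor(p,cv2.COLOR_RGB2HSV)
    near=(np.hypot(P[...,0]-ray("top",237,207,22)[0],P[...,1]-ray("top",237,207,22)[1])<200)&(d>0)
    print(n,"hub",ray("top",237,207,22))
    # points by height
    for lo,hi in((112,140),(140,200)):
        mk=(near&(P[...,2]>lo)&(P[...,2]<hi)).astype(np.uint8)
        k,l,s,c=cv2.connectedComponentsWithStats(mk)
        for j in range(1,k):
            if s[j,4]>3: q=P[l==j]; print(n,lo,s[j,4],c[j].round(1),q.mean(0).round(1),q[:,2].max().round(1), p[l==j].mean(0).round())
    red=((hsv[...,0]<8)|(hsv[...,0]>172))&(hsv[...,1]>170)&(hsv[...,2]>90)&near
    k,l,s,c=cv2.connectedComponentsWithStats(red.astype(np.uint8))
    for j in range(1,k):
        if s[j,4]>8: q=P[l==j]; print(n,"red",s[j],c[j].round(1),q.mean(0).round(1),np.percentile(q[:,2],[5,95]).round(1))
    w=(hsv[...,1]<60)&(hsv[...,2]>150)&near&(abs(P[...,2]-22)<8)
    q=P[w]; A=np.c_[2*q[:,:2],np.ones(len(q))]; s=np.linalg.lstsq(A,(q[:,:2]**2).sum(1),rcond=None)[0]
    print(n,"rim",len(q),s[:2],np.sqrt(s[2]+s[:2]@s[:2]),q[:,2].mean())
E
```

```text
top hub [ 533.85403104 -178.31409709   22.        ]
top 112 4 [263.8 122.8] [ 714.6 -254.5  112.3] 112.4 [182. 150. 114.]
top 112 126 [205.3 130.6] [ 695.1 -118.6  126.9] 140.0 [50. 55. 41.]
top 112 4 [260.8 128. ] [ 701.7 -246.9  112.3] 112.7 [200. 172. 133.]
top 112 9 [286. 137.] [ 670.6 -304.4  127.3] 135.7 [88. 76. 60.]
top 112 249 [253.9 145.4] [ 654.2 -229.6  125.8] 140.0 [51. 55. 41.]
top 112 37 [213.1 164.1] [ 614.1 -135.1  124.5] 130.1 [190. 148. 118.]
top 112 54 [180.8 183. ] [571.1 -62.9 130.5] 139.6 [107.  36.  33.]
top 112 36 [265.6 177. ] [ 577.8 -253.3  124.8] 129.6 [193. 140.  82.]
top 112 13 [188.1 179.8] [582.8 -75.7 113.2] 114.7 [218. 218. 223.]
top 112 5 [183.4 189.8] [560.  -64.8 112.6] 113.8 [172. 172. 177.]
top 112 37 [197.9 215.7] [495.9 -99.2 124.5] 129.8 [194. 140.  81.]
top 112 35 [251.6 229.4] [ 459.4 -217.1  125. ] 129.1 [199. 139.  79.]
top 140 311 [258.9 108.8] [ 710.6 -245.9  197.2] 200.0 [161. 135. 102.]
top 140 1339 [236.8 131.6] [ 670.2 -194.6  173. ] 192.5 [90. 96. 70.]
top 140 229 [176.5 180. ] [573.6 -57.1 147.6] 153.6 [166.  63.  58.]
top red [1
[... 881 characters left out ...]
  -43.4 122.8] 139.9 [134. 116. 113.]
scene 112 8 [194. 270.] [549.9 -65.8 112.9] 113.5 [198. 200. 200.]
scene 112 69 [226.6 272.7] [493.4 -95.8 124.2] 129.9 [117.  84.  55.]
scene 140 395 [197.6 148.8] [ 709.2 -241.7  196.8] 200.0 [103.  86.  62.]
scene 140 8 [234.9 142.5] [ 678.  -315.4  180.3] 185.1 [60. 52. 40.]
scene 140 2547 [191.7 182.6] [ 670.5 -185.   169.2] 191.8 [59. 61. 42.]
scene 140 309 [178. 258.] [569.1 -53.9 148.8] 154.4 [126.  44.  37.]
scene red [168 244  10  10  60] [172.2 248.4] [593.7 -61.3 147.7] [145.2 150.1]
scene red [176 260  13  13 106] [182.  265.9] [552.5 -48.1 146.4] [142.6 149.2]
scene rim 1834 [ 533.82954899 -174.99361963] 121.02037530605904 22.30421845363206
```

View pics/c1.png

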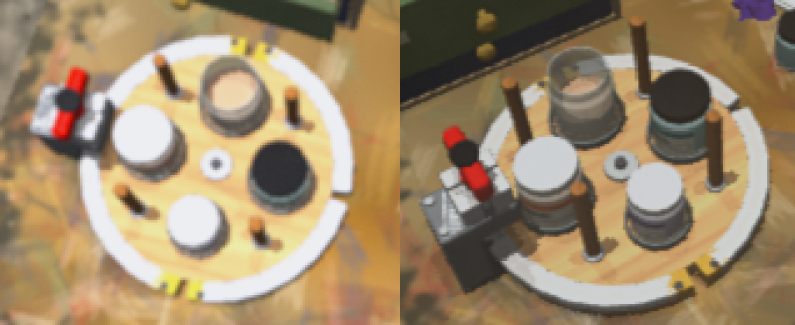

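The crop confirms it: the jar in the right cup has the teal band and black lid and is the largest, so the deck must go clockwise to about -1.57. The four posts give a centre of about (535.5,-174.6) at 88 mm radius and a base yaw of -17.1°. That puts the knob at about (572,-55), which matches the red bar.

```bash
cat >> h.py <<'E'
C=np.array([535.5,-174.6]); YAW=-17.1
KN=C+125*np.array([np.cos(np.radians(YAW+90)),np.sin(np.radians(YAW+90))])
def base(r,deg): a=np.radians(deg+YAW); return C+r*np.array([np.cos(a),np.sin(a)])
def plan(wps):
    "wps: (x,y,z,psi_deg) world, one per row; prints tool-frame shifts (cm) and roll (deg)"
    s=monitor.read_state(); p=s["eef_pos"]; psi=s["tool_rot"][2]
    c,q=np.cos(psi),np.sin(psi); X=np.array([c,q,0]);Y=np.array([q,-c,0])
    for w in wps:
        d=np.array(w[:3])-p; r=-((w[3]-np.degrees(psi)+180)%360-180)
        print("x %.2f y %.2f z %.2f roll %.1f"%(d@X/10,d@Y/10,-d[2]/10,r))
E
python3 - <<'E'
from h import *
print(KN)
P=cloud("top",np.load("pics/top0.npz")["d"])
for x0 in range(560,760,20):
    m=(P[...,0]>x0)&(P[...,0]<x0+20)&(P[...,1]>-350)&(P[...,1]<60); print(x0,P[...,2][m].max().round() if m.any() else None)
plan([(*KN,200,-17.1)])
E
```

```text
[572.25504065 -55.12587315]
560 153.0
580 154.0
600 150.0
620 191.0
640 412.0
660 413.0
680 413.0
700 538.0
720 532.0
740 443.0
x 52.73 y -42.04 z 3.05 roll 35.1
```

Call:
arm_command(series=[100,3.1,-2.5,0,0,100,6.2,-5,0,0,100,9.3,-7.5,0,0,100,12.4,-10,0,0,100,15.5,-12.5,0,0])

```text
clock: 0.52
eef_pos: [310.0, -449.6, 231.0]
tool_rot: [-3.141, 0.0, 0.313]
force: [1.0, -0.9, 0.5]
width: 85.3
gripper_force: 0.0
```

Call:
arm_command(series=[100,3.1,-2.5,0,0,100,6.2,-5,0,0,100,9.3,-7.5,0,0,100,12.4,-10,0,0,100,15.5,-12.5,0,0])

```text
clock: 0.93
eef_pos: [418.9, -283.0, 231.2]
tool_rot: [-3.141, 0.0, 0.314]
force: [-0.0, -0.7, -0.4]
width: 85.0
gripper_force: 0.0
```

Call:
arm_command(series=[40,3.1,-2.5,0,0,40,6.2,-5,0,0,40,9.3,-7.5,0,0,40,12.4,-10,0,0,40,15.5,-12.5,0,0])

```text
clock: 1.35
eef_pos: [527.7, -116.2, 231.1]
tool_rot: [-3.141, 0.0, 0.314]
force: [-0.2, -0.7, -0.6]
width: 34.1
gripper_force: 0.0
```

```bash
python3 - <<'E'
from h import *
plan([(*KN,190,-17.1)]); s=monitor.read_state(); print(s["clock"],s["qpos"],s["eef_pos"],s["tool_rot"],s["width"])
E
```

```text
x 6.12 y -4.43 z 4.11 roll 35.1
1.35 [ 1.65413279e-01  4.71072515e-01 -9.83790291e-04  1.82455564e+00
  6.94003492e-04  8.46484976e-01 -1.09295670e+00] [ 527.71912864 -116.19219119  231.14257173] [-3.14141830e+00  4.95525021e-04  3.13763142e-01] 34.05513622483896
```

Call:
arm_command(series=[40,1.5,-1.1,0.5,7,40,3,-2.2,1,14,40,4.5,-3.3,2,21,40,6.1,-4.4,3,28,40,6.1,-4.4,4.1,35.1])

```text
clock: 1.77
eef_pos: [574.1, -52.5, 189.6]
tool_rot: [-3.138, -0.001, -0.299]
force: [0.0, -0.4, -0.1]
width: 34.2
gripper_force: 0.0
```

```bash
python3 - <<'E'
from h import *
for n in("scene","top"):
    p,d=viewer.get_image(n); np.savez(f"pics/{n}1.npz",p=p,d=d)
    u=proj(n,[*KN,150]); x,y=int(u[0]),int(u[1]); print(n,u)
    globals()[n]=cv2.resize(p[max(0,y-65):max(0,y-65)+130,x-65:x+65],(400,400),interpolation=3)
cv2.imwrite("pics/c2.png",np.hstack([scene,top])[:,:,::-1])
plan([(*KN,121,-17.1)])
E
```

```text
scene [177.14797278 256.1614325 ]
top [175.39467284 180.33977838]
x 0.15 y -0.14 z 6.72 roll 0.1
```

View pics/c2.png

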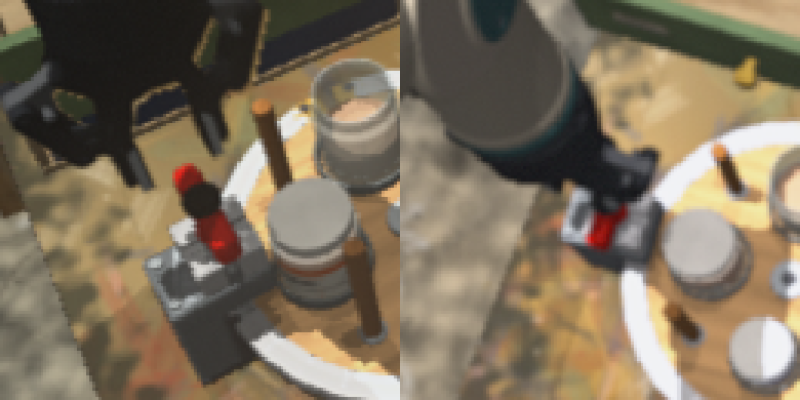

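The image shows the jaws straddling the red bar across its width, above the column. I'll lower and close.

Call:
arm_command(series=[40,0.15,-0.1,2,0,40,0.15,-0.1,4,0,40,0.15,-0.1,5.5,0,40,0.15,-0.1,6.7,0,40,0.15,-0.1,6.7,0])

```text
clock: 2.28
eef_pos: [571.3, -57.7, 121.5]
tool_rot: [3.14, 0.004, -0.297]
force: [-0.2, -0.3, 0.1]
width: 34.2
gripper_force: 0.0
```

Call:
arm_command(series=[0,0,0,0,0,0,0,0,0,0,0,0,0,0,0,0,0,0,0,0,0,0,0,0,0])

```text
clock: 2.7
eef_pos: [573.8, -56.9, 124.3]
tool_rot: [-3.141, -0.001, -0.298]
force: [-1.7, 0.4, 3.2]
width: 14.6
gripper_force: 67.7
```

Call:
arm_command(series=[0,0,0,-0.5,0,0,0,0,-1,0,0,0,0,-1.5,0,0,0,0,-2,0,0,0,0,-2.3,0])

```text
clock: 3.12
eef_pos: [573.4, -56.8, 146.5]
tool_rot: [3.142, 0.0, -0.299]
force: [2.3, 0.8, -12.1]
width: 15.1
gripper_force: 65.8
```

Call:
arm_command(series=[0,0,0,0,0,0,0,0,0,0,0,0,0,0,0,0,0,0,0,0,0,0,0,0,0])

```text
clock: 3.53
eef_pos: [573.3, -56.8, 146.1]
tool_rot: [3.142, 0.0, -0.299]
force: [2.5, 0.8, -10.2]
width: 15.1
gripper_force: 65.9
```

Lifted about 22 mm at 10–12 N, as expected. Now the quarter turn.

Call:
arm_command(series=[0,0,0,0,-6,0,0,0,0,-12,0,0,0,0,-18,0,0,0,0,-24,0,0,0,0,-30])

```text
clock: 3.95
eef_pos: [573.5, -57.0, 146.2]
tool_rot: [3.141, -0.0, 0.23]
force: [1.7, 0.3, -11.3]
width: 14.9
gripper_force: 65.9
```

Call:
arm_command(series=[0,0,0,0,-6,0,0,0,0,-12,0,0,0,0,-18,0,0,0,0,-24,0,0,0,0,-30])

```text
clock: 4.37
eef_pos: [573.6, -57.1, 146.2]
tool_rot: [3.141, -0.0, 0.753]
force: [2.2, 1.3, -10.9]
width: 15.0
gripper_force: 65.9
```

Call:
arm_command(series=[0,0,0,0,-6,0,0,0,0,-12,0,0,0,0,-18,0,0,0,0,-24,0,0,0,0,-30])

```text
clock: 4.78
eef_pos: [573.7, -57.0, 146.2]
tool_rot: [3.141, -0.0, 1.277]
force: [2.1, 2.0, -12.4]
width: 14.9
gripper_force: 65.9
```

Call:
arm_command(series=[0,0,0,0,-1,0,0,0,0,-1,0,0,0,0,-1,0,0,0,0,-1,0,0,0,0,-1])

```text
clock: 5.2
eef_pos: [573.7, -57.0, 146.4]
tool_rot: [3.141, 0.0, 1.288]
force: [3.8, 0.4, -12.0]
width: 14.8
gripper_force: 65.8
```

Call:
arm_command(series=[0,0,0,0.3,0,0,0,0,0.6,0,0,0,0,0.8,0,0,0,0,0.8,0,0,0,0,0.8,0])

```text
clock: 5.62
eef_pos: [573.7, -57.0, 138.4]
tool_rot: [3.141, -0.0, 1.289]
force: [3.1, 1.3, -10.4]
width: 14.8
gripper_force: 66.3
```

Call:
arm_command(series=[40,0,0,0,0,40,0,0,0,0,40,0,0,0,0,40,0,0,0,0,40,0,0,0,0])

```text
clock: 6.03
eef_pos: [573.3, -57.1, 138.7]
tool_rot: [3.141, 0.0, 1.289]
force: [0.7, -0.0, -0.8]
width: 34.3
gripper_force: 0.0
```

Call:
arm_command(series=[40,0,0,-1,0,40,0,0,-3,0,40,0,0,-5,0,40,0,0,-7.5,0,40,0,0,-7.5,0])

```text
clock: 6.45
eef_pos: [576.4, -56.7, 218.6]
tool_rot: [3.133, -0.002, 1.289]
force: [0.6, 0.1, 0.5]
width: 34.2
gripper_force: 0.0
```

```bash
cat > look.py <<'E'
import sys
from h import *
# mark: red-bar height/direction, and post tops
def look(tag,view=True):
    im=[]
    for n in("scene","top"):
        p,d=viewer.get_image(n); np.savez(f"pics/{n}{tag}.npz",p=p,d=d); P=cloud(n,d)
        hsv=cv2.cvtColor(p,cv2.COLOR_RGB2HSV)
        red=((hsv[...,0]<8)|(hsv[...,0]>172))&(hsv[...,1]>150)&(hsv[...,2]>60)&(np.hypot(P[...,0]-KN[0],P[...,1]-KN[1])<60)&(P[...,2]>120)
        if red.sum()>15:
            q=P[red]; z=np.percentile(q[:,2],[50,90]); t=q[q[:,2]>z[1]-6][:,:2]
            u,s,v=np.linalg.svd(t-t.mean(0)); print(n,"red",red.sum(),"z50/90",z.round(1),"dir",np.degrees(np.arctan2(v[0,1],v[0,0])).round(),t.mean(0).round(1))
        mk=((P[...,2]>112)&(P[...,2]<133)&(abs(np.hypot(*(P[...,:2]-C).transpose(2,0,1))-88)<14)).astype(np.uint8)
        k,l,s,c=cv2.connectedComponentsWithStats(mk)
        for j in range(1,k):
            if s[j,4]>15: q=P[l==j].mean(0); print(n,"post",s[j,4],q.round(1),"base ang",(np.degrees(np.arctan2(q[1]-C[1],q[0]-C[0]))-YAW).round(1))
        u=proj(n,[*C,60]); x,y=int(u[0]),int(u[1]); im.append(cv2.resize(p[y-85:y+85,x-85:x+85],(400,400),interpolation=3))
    cv2.imwrite(f"pics/c_{tag}.png",np.hstack(im)[:,:,::-1])
E
python3 - <<'E'
from look import *
look("2")
s=monitor.read_state(); print(s["clock"],s["eef_pos"],s["qpos"])
plan([(*base(88,-135),180,117.9),(*base(88,-135),105,117.9)])
E
```

```text
scene red 388 z50/90 [156.6 161.9] dir 74.0 [571. -53.]
scene post 51 [ 575.3 -250.4  123. ] base ang -45.2
scene post 60 [ 611.7 -132.   123.5] base ang 46.3
scene post 64 [ 457.1 -213.6  123.3] base ang -136.4
scene post 70 [493.3 -95.7 124. ] base ang 135.2
top red 98 z50/90 [158.6 161.9] dir -109.0 [568.  -73.3]
top post 38 [ 614.1 -135.2  124.2] base ang 43.7
top post 37 [ 577.6 -253.4  124.7] base ang -44.8
top post 38 [495.7 -99.2 124.3] base ang 134.9
top post 34 [ 459.5 -217.   125.6] base ang -133.7
6.55 [574.06580021 -56.88772884 214.96580285] [ 0.27143708  0.55757548 -0.34132403  1.74164511  0.23257897  0.87927538
 -0.45221704]
x -18.50 y -6.76 z 3.50 roll -44.0
x -18.50 y -6.76 z 11.00 roll -44.0
```

View pics/c_2.png

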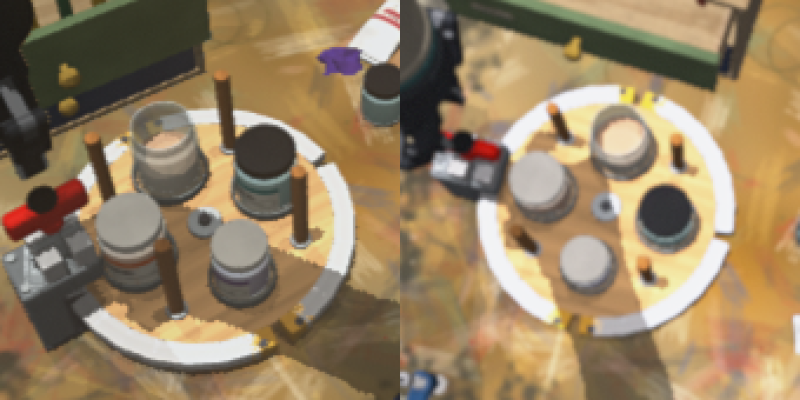

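Parked: the bar now points about 74°, its top is about 12–14 mm higher and the deck hasn't moved. Next is the front-right post at about (458,-216).

Call:
arm_command(series=[40,-3.7,-1.35,0.5,-7,40,-7.4,-2.7,1,-14,40,-11.1,-4.05,1.5,-21,40,-14.8,-5.4,2.5,-28,40,-18.5,-6.76,3.5,-35])

```text
clock: 6.97
eef_pos: [455.3, -216.8, 177.5]
tool_rot: [-3.141, -0.001, 1.907]
force: [0.7, -0.4, -1.0]
width: 34.1
gripper_force: 0.0
```

```bash
python3 - <<'E'
from h import *
plan([(458.2,-215.6,180,117.9),(458.2,-215.6,104,117.9)])
E
```

```text
x 0.02 y 0.32 z -0.25 roll -8.6
x 0.02 y 0.32 z 7.35 roll -8.6
```

Call:
arm_command(series=[40,0,0.1,0,-6,40,0,0.1,2,-9,40,0,0.1,4.5,-9,40,0,0.1,6.5,-9,40,0,0.1,7.5,-9])

```text
clock: 7.38
eef_pos: [455.8, -215.1, 100.7]
tool_rot: [-3.138, -0.004, 2.057]
force: [-0.3, 0.5, -0.1]
width: 33.8
gripper_force: 0.0
```

Call:
arm_command(series=[0,0,0,0,0,0,0,0,0,0,0,0,0,0,0,0,0,0,0,0,0,0,0,0,0])

```text
clock: 7.8
eef_pos: [458.0, -214.8, 103.0]
tool_rot: [3.141, -0.001, 2.058]
force: [3.4, 3.1, -18.9]
width: 11.9
gripper_force: 58.4
```

```bash
cat > arc.py <<'E'
from h import *
import sys
def arc(d,n=5,z=None):
    "clockwise turn by d deg in n rows, about C, from measured pose"
    s=monitor.read_state(); p=s["eef_pos"]; psi=np.degrees(s["tool_rot"][2])
    r=p[:2]-C; print("pos",p.round(1),"r %.1f ang %.1f"%(np.hypot(*r),np.degrees(np.arctan2(r[1],r[0]))-YAW),"psi %.1f"%psi,s["clock"],"F",s["force"].round(1),"w",s["width"])
    W=[]
    for i in range(1,n+1):
        a=-np.radians(d*i/n); q=C+[[np.cos(a),-np.sin(a)],[np.sin(a),np.cos(a)]]@r
        W.append((*q,p[2] if z is None else z,psi+np.degrees(a)))
    plan(W)
if __name__=="__main__": arc(*map(float,sys.argv[1:2]))
E
python3 arc.py 30
```

```text
pos [ 458.  -214.8  103. ] r 87.3 ang -135.5 psi 117.9 7.8 F [  3.4   3.1 -18.9] w 11.871733180130345
x 0.91 y 0.06 z -0.00 roll 6.0
x 1.81 y 0.21 z -0.00 roll 12.0
x 2.69 y 0.45 z -0.00 roll 18.0
x 3.54 y 0.79 z -0.00 roll 24.0
x 4.35 y 1.21 z -0.00 roll 30.0
```

Call:
arm_command(series=[0,0.3,0.01,0,2,0,0.76,0.03,0,5,0,1.22,0.09,0,8,0,1.83,0.19,0,12,0,2.43,0.34,0,16])

```text
clock: 8.22
eef_pos: [450.5, -192.1, 103.0]
tool_rot: [3.14, -0.0, 1.775]
force: [5.4, 0.4, -24.2]
width: 12.3
gripper_force: 58.4
```

```bash
python3 arc.py 30
```

```text
pos [ 450.5 -192.1  103. ] r 86.8 ang -151.2 psi 101.7 8.2167 F [  5.4   0.4 -24.2] w 12.279301821290884
x 0.91 y 0.05 z -0.00 roll 6.0
x 1.80 y 0.19 z -0.00 roll 12.0
x 2.68 y 0.43 z -0.00 roll 18.0
x 3.53 y 0.75 z -0.00 roll 24.0
x 4.34 y 1.17 z -0.00 roll 30.0
```

Call:
arm_command(series=[0,0.61,0.02,0.05,4,0,1.22,0.09,0.1,8,0,1.83,0.19,0.15,12,0,2.43,0.34,0.15,16,0,3.01,0.53,0.15,20])

```text
clock: 8.63
eef_pos: [450.1, -162.0, 102.9]
tool_rot: [3.138, 0.0, 1.426]
force: [2.8, -0.5, -11.1]
width: 12.4
gripper_force: 59.9
```

Call:
arm_command(series=[0,0.61,0.02,0,4,0,1.22,0.09,0,8,0,1.83,0.19,0,12,0,2.43,0.34,0,16,0,3.01,0.53,0,20])

```text
clock: 9.05
eef_pos: [460.2, -133.2, 102.9]
tool_rot: [3.137, -0.001, 1.077]
force: [5.0, -2.1, -10.9]
width: 12.0
gripper_force: 59.8
```

Call:
arm_command(series=[0,0.61,0.02,0,4,0,1.22,0.09,0,8,0,1.83,0.19,0,12,0,2.43,0.34,0,16,0,3.01,0.53,0,20])

```text
clock: 9.47
eef_pos: [479.3, -109.6, 102.9]
tool_rot: [3.138, -0.002, 0.728]
force: [4.1, -3.9, -11.8]
width: 11.8
gripper_force: 59.8
```

```bash
python3 arc.py 30
```

```text
pos [ 479.3 -109.6  102.9] r 86.0 ang 147.9 psi 41.7 9.4667 F [  4.1  -3.9 -11.8] w 11.846930725934147
x 0.90 y 0.06 z -0.00 roll 6.0
x 1.78 y 0.22 z -0.00 roll 12.0
x 2.65 y 0.46 z -0.00 roll 18.0
x 3.49 y 0.80 z -0.00 roll 24.0
x 4.28 y 1.22 z -0.00 roll 30.0
```

Call:
arm_command(series=[0,0.2,0,0,1.5,0,0.45,0.02,0,3,0,0.45,0.02,0,3,40,0.45,0.02,0,3,40,0.45,0.02,0,3])

```text
clock: 9.88
eef_pos: [480.7, -105.8, 102.8]
tool_rot: [3.141, -0.001, 0.678]
force: [-0.4, -0.0, 0.1]
width: 33.4
gripper_force: 0.0
```

Call:
arm_command(series=[40,0,0,0,0,40,0,0,-1,0,40,0,0,-4,0,40,0,0,-8,0,40,0,0,-10.5,0])

```text
clock: 10.3
eef_pos: [481.0, -105.9, 210.4]
tool_rot: [3.14, -0.002, 0.679]
force: [1.4, -0.6, -0.5]
width: 34.3
gripper_force: 0.0
```

```bash
python3 - <<'E'
from look import *
look("3")
s=monitor.read_state(); print(s["clock"],s["eef_pos"],s["width"])
plan([(573.4,-56.8,208,73.8)])
E
```

```text
scene red 385 z50/90 [156.9 161.9] dir 74.0 [570.9 -54. ]
scene post 40 [ 588.8 -240.7  121.4] base ang -34.0
scene post 64 [ 602.  -117.4  123.3] base ang 57.8
scene post 60 [ 466.9 -228.4  123.4] base ang -124.8
scene post 71 [ 478.1 -105.6  123.3] base ang 146.8
top post 35 [ 604.3 -120.6  124.8] base ang 55.2
top post 35 [ 592.6 -243.8  124.4] base ang -33.4
top post 38 [ 481.  -108.6  124.5] base ang 146.7
top post 36 [ 469.2 -232.1  124.4] base ang -122.0
10.4 [ 483.30277067 -106.32136377  211.96917211] 34.12230804511611
x 10.12 y 1.80 z 0.40 roll -34.9
```

View pics/c_3.png

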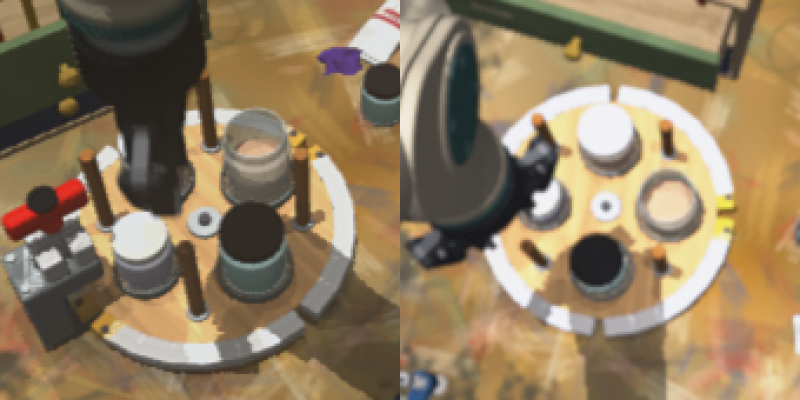

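The deck is at about -78.5°, with the teal jar nearly at the front and a brass shoe approaching the plunger. Now unpark the knob.

Call:
arm_command(series=[40,2.5,0.4,0,-7,40,5,0.8,0,-14,40,7.5,1.2,0,-21,40,10.1,1.8,0,-28,40,10.1,1.8,0.4,-34.9])

```text
clock: 10.82
eef_pos: [575.2, -52.6, 203.9]
tool_rot: [3.136, -0.004, 1.298]
force: [0.8, -0.9, 0.2]
width: 34.0
gripper_force: 0.0
```

Call:
arm_command(series=[40,0,0,0,0,40,0,0,0,0,40,0,0,0,0,40,0,0,0,0,40,0,0,0,0])

```text
clock: 11.23
eef_pos: [569.9, -57.1, 203.1]
tool_rot: [3.142, 0.001, 1.286]
force: [-0.1, 1.1, -0.1]
width: 34.0
gripper_force: 0.0
```

```bash
python3 - <<'E'
from h import *
s=monitor.read_state(); print(s["clock"],s["eef_pos"],s["tool_rot"])
plan([(573.4,-56.8,138,73.8)])
E
```

```text
11.2333 [569.92046198 -57.10230193 203.1439522 ] [3.14152731e+00 5.49255050e-04 1.28555415e+00]
x 0.13 y 0.33 z 6.51 roll -0.1
```

Call:
arm_command(series=[40,0.1,0.3,1.5,0,40,0.1,0.3,3,0,40,0.1,0.3,4.5,0,40,0.1,0.3,6,0,40,0.1,0.3,6.5,0])

```text
clock: 11.65
eef_pos: [572.1, -56.7, 136.2]
tool_rot: [-3.139, 0.001, 1.287]
force: [-1.2, 0.1, -1.0]
width: 34.4
gripper_force: 0.0
```

Call:
arm_command(series=[0,0,0,0,0,0,0,0,0,0,0,0,0,0,0,0,0,0,0,0,0,0,0,0,0])

```text
clock: 12.07
eef_pos: [573.8, -56.7, 138.1]
tool_rot: [3.141, 0.0, 1.287]
force: [0.7, -1.2, -5.3]
width: 14.8
gripper_force: 71.3
```

Call:
arm_command(series=[0,0,0,-0.3,0,0,0,0,-0.5,0,0,0,0,-0.8,0,0,0,0,-0.8,0,0,0,0,-0.8,0])

```text
clock: 12.48
eef_pos: [573.6, -56.6, 145.8]
tool_rot: [3.141, 0.0, 1.288]
force: [1.4, -1.0, -11.3]
width: 14.8
gripper_force: 70.5
```

Lifted clear. Turning back a quarter.

Call:
arm_command(series=[0,0,0,0,6,0,0,0,0,12,0,0,0,0,18,0,0,0,0,24,0,0,0,0,30])

```text
clock: 12.9
eef_pos: [573.5, -56.5, 145.6]
tool_rot: [-3.142, 0.0, 0.759]
force: [2.1, -1.3, -10.8]
width: 14.8
gripper_force: 70.4
```

Call:
arm_command(series=[0,0,0,0,6,0,0,0,0,12,0,0,0,0,18,0,0,0,0,24,0,0,0,0,30])

```text
clock: 13.32
eef_pos: [573.5, -56.4, 145.6]
tool_rot: [-3.141, 0.0, 0.236]
force: [1.4, -1.9, -10.9]
width: 14.7
gripper_force: 70.4
```

Call:
arm_command(series=[0,0,0,0,6,0,0,0,0,12,0,0,0,0,18,0,0,0,0,24,0,0,0,0,30.5])

```text
clock: 13.73
eef_pos: [573.5, -56.2, 145.6]
tool_rot: [-3.141, 0.0, -0.297]
force: [1.1, -1.8, -11.3]
width: 14.7
gripper_force: 70.4
```

Call:
arm_command(series=[0,0,0,0.3,0.5,0,0,0,0.6,0.5,0,0,0,0.9,0.5,0,0,0,1.1,0.5,0,0,0,1.1,0.5])

```text
clock: 14.15
eef_pos: [573.5, -56.3, 134.3]
tool_rot: [-3.141, 0.001, -0.299]
force: [2.1, -1.5, -9.2]
width: 14.8
gripper_force: 70.7
```

Call:
arm_command(series=[40,0,0,0,0,40,0,0,0,0,40,0,0,0,0,40,0,0,-1.5,0,40,0,0,-4.5,0])

```text
clock: 14.57
eef_pos: [571.3, -55.6, 178.2]
tool_rot: [3.141, 0.006, -0.3]
force: [0.2, -0.2, -0.5]
width: 34.1
gripper_force: 0.0
```

Call:
arm_command(series=[40,0,0,-2,0,40,0,0,-4,0,40,0,0,-4,0,40,0,0,-4,0,40,0,0,-4,0])

```text
clock: 14.98
eef_pos: [573.3, -56.0, 219.8]
tool_rot: [-3.141, 0.0, -0.3]
force: [1.2, 1.0, -0.0]
width: 34.3
gripper_force: 0.0
```

```bash
python3 - <<'E'
from look import *
look("4")
s=monitor.read_state(); print(s["clock"],s["eef_pos"],s["tool_rot"],s["width"])
plan([(*base(87.5,146.6),205,38.7)])
E
```

```text
scene red 196 z50/90 [156.4 158.3] dir 162.0 [567.9 -53.1]
scene post 56 [ 590.5 -240.5  123.6] base ang -33.1
scene post 63 [ 601.9 -117.4  123.6] base ang 57.9
scene post 63 [ 466.9 -228.2  123. ] base ang -124.9
scene post 69 [ 478.2 -105.8  123.9] base ang 146.9
top red 100 z50/90 [153.4 157.2] dir 155.0 [553.8 -52.3]
top post 37 [ 604.4 -120.4  123.6] base ang 55.3
top post 35 [ 592.6 -243.9  124.1] base ang -33.4
top post 37 [ 480.8 -108.6  125.1] base ang 146.7
top post 34 [ 469.4 -232.2  125.6] base ang -121.8
15.0833 [572.85386399 -56.13259821 218.9815709 ] [ 3.14138818e+00  1.85060241e-03 -3.00376773e-01] 34.12081951732129
x -7.38 y 7.62 z 1.40 roll -55.9
```

The knob is back in line (162° is the same as -18°) and riding about 9 mm up on the rim. Back to the post.

Call:
arm_command(series=[40,-1.9,1.9,0,-7,40,-3.7,3.8,0,-14,40,-5.5,5.7,0,-21,40,-7.4,7.6,0,-28,40,-7.4,7.6,1,-35])

```text
clock: 15.5
eef_pos: [475.5, -110.2, 210.1]
tool_rot: [3.141, 0.004, 0.311]
force: [-1.5, -0.4, -0.4]
width: 34.1
gripper_force: 0.0
```

Call:
arm_command(series=[40,0,0,0,-7,40,0,0,0,-14,40,0,0,0,-21,40,0,0,0,-21,40,0,0,0,-21])

```text
clock: 15.92
eef_pos: [480.0, -107.2, 209.2]
tool_rot: [-3.14, 0.001, 0.673]
force: [0.7, -0.6, 0.3]
width: 33.8
gripper_force: 0.0
```

```bash
python3 - <<'E'
from h import *
s=monitor.read_state(); print(s["clock"],s["eef_pos"],s["tool_rot"])
plan([(*base(87.5,146.6),103,38.7)])
E
```

```text
15.9167 [ 479.95499075 -107.15301443  209.22655824] [-3.14036179e+00  6.24705183e-04  6.73124262e-01]
x -0.00 y -0.01 z 10.62 roll -0.1
```

Call:
arm_command(series=[40,0,0,3,0,40,0,0,6,0,40,0,0,9,0,40,0,0,10.6,0,40,0,0,10.6,0])

```text
clock: 16.33
eef_pos: [477.7, -106.5, 100.5]
tool_rot: [-3.136, 0.005, 0.674]
force: [-0.5, -0.4, -0.3]
width: 34.3
gripper_force: 0.0
```

Call:
arm_command(series=[0,0,0,0,0,0,0,0,0,0,0,0,0,0,0,0,0,0,0,0,0,0,0,0,0])

```text
clock: 16.75
eef_pos: [481.4, -107.8, 104.6]
tool_rot: [3.139, -0.001, 0.676]
force: [2.5, -2.3, -5.0]
width: 11.7
gripper_force: 58.8
```

```bash
python3 arc.py 5
```

```text
pos [ 481.4 -107.8  104.6] r 86.0 ang 146.1 psi 38.7 16.75 F [ 2.5 -2.3 -5. ] w 11.688332426047854
x 0.15 y 0.00 z -0.00 roll 1.0
x 0.30 y 0.00 z -0.00 roll 2.0
x 0.45 y 0.01 z -0.00 roll 3.0
x 0.60 y 0.02 z -0.00 roll 4.0
x 0.75 y 0.03 z -0.00 roll 5.0
```

Call:
arm_command(series=[0,0.15,0,0,1,0,0.3,0,0,2,0,0.45,0.01,0,3,0,0.6,0.02,0,4,0,0.75,0.03,0,5])

```text
clock: 17.17
eef_pos: [485.4, -104.7, 104.5]
tool_rot: [3.14, 0.002, 0.587]
force: [-2.4, -6.2, -0.5]
width: 11.7
gripper_force: 59.5
```

Call:
arm_command(series=[0,0.08,0,0,0.5,0,0.15,0,0,1,0,0.23,0,0,1.5,0,0.3,0,0,2,0,0.38,0.01,0,2.5])

```text
clock: 17.58
eef_pos: [488.4, -102.5, 104.5]
tool_rot: [3.141, 0.002, 0.544]
force: [-2.9, -6.6, 1.3]
width: 12.0
gripper_force: 59.6
```

```bash
python3 arc.py 2.5
```

```text
pos [ 488.4 -102.5  104.5] r 86.1 ang 140.3 psi 31.2 17.5833 F [-2.9 -6.6  1.3] w 11.996702805703263
x 0.08 y -0.00 z -0.00 roll 0.5
x 0.15 y -0.00 z -0.00 roll 1.0
x 0.23 y -0.00 z -0.00 roll 1.5
x 0.30 y -0.01 z -0.00 roll 2.0
x 0.38 y -0.00 z -0.00 roll 2.5
```

Resistance is about 7 N, so the pin is riding on the rim. Continuing slowly.

Call:
arm_command(series=[0,0.08,0,0,0.5,0,0.15,0,0,1,0,0.23,0,0,1.5,0,0.3,0,0,2,0,0.38,0.01,0,2.5])

```text
clock: 18.0
eef_pos: [491.5, -100.6, 104.5]
tool_rot: [3.141, 0.003, 0.5]
force: [-3.2, -6.3, 0.9]
width: 11.9
gripper_force: 59.6
```

Call:
arm_command(series=[0,0.06,0,0,0.4,0,0.12,0,0,0.8,0,0.18,0,0,1.2,0,0.24,0,0,1.6,0,0.3,0,0,2])

```text
clock: 18.42
eef_pos: [496.5, -97.8, 104.6]
tool_rot: [3.14, -0.002, 0.466]
force: [0.7, -4.3, 1.7]
width: 12.0
gripper_force: 59.7
```

```bash
python3 - <<'E'
from look import *
from arc import arc
arc(2); look("5")
E
```

```text
pos [496.5 -97.8 104.6] r 86.1 ang 134.0 psi 26.7 18.4167 F [ 0.7 -4.3  1.7] w 12.024360433473815
x 0.06 y -0.00 z -0.00 roll 0.4
x 0.12 y 0.00 z -0.00 roll 0.8
x 0.18 y 0.00 z -0.00 roll 1.2
x 0.24 y 0.00 z -0.00 roll 1.6
x 0.30 y 0.00 z -0.00 roll 2.0
scene red 211 z50/90 [146.9 149. ] dir 162.0 [568.4 -53.6]
scene post 53 [ 574.9 -250.4  122.9] base ang -45.4
scene post 61 [ 457.2 -213.7  123.8] base ang -136.4
scene post 30 [ 491.3 -107.1  123.8] base ang 140.3
scene post 27 [482.8 -91.2 122.5] base ang 139.4
top post 36 [ 614.2 -136.2  124.6] base ang 43.1
top post 35 [ 577.7 -253.4  124.7] base ang -44.8
top post 35 [ 459.7 -216.8  125.2] base ang -133.8
```

Call:
arm_command(series=[0,0.04,0,0,0.2,0,0.08,0,0,0.5,0,0.12,0,0,0.8,0,0.16,0,0,1,0,0.2,0,0,1.2])

```text
clock: 18.93
eef_pos: [497.2, -97.4, 104.5]
tool_rot: [3.141, 0.0, 0.446]
force: [-2.0, -6.8, 8.2]
width: 11.6
gripper_force: 60.4
```

The red bar dropped 158→149 mm, back to its starting height, and the posts are at about ±45°: the pin has snapped in. Releasing and retreating.

Call:
arm_command(series=[0,-0.15,0,0,-1,40,-0.15,0,0,-1,40,-0.15,0,0,-1,40,-0.15,0,0,-1,40,-0.15,0,0,-1])

```text
clock: 19.35
eef_pos: [495.4, -95.9, 103.5]
tool_rot: [-3.14, 0.001, 0.465]
force: [-0.8, 0.5, 0.1]
width: 34.4
gripper_force: 0.0
```

Call:
arm_command(series=[40,0,0,0,0,40,0,0,-2,0,40,0,0,-5,0,40,0,0,-9,0,40,0,0,-12,0])

```text
clock: 19.77
eef_pos: [496.0, -96.8, 225.8]
tool_rot: [-3.142, -0.0, 0.464]
force: [1.1, 0.2, 0.2]
width: 34.1
gripper_force: 0.0
```

Call:
arm_command(series=[40,-3,2,0,0,40,-6,4,0,0,40,-6,6,0,0,40,-6,6,0,0,40,-6,6,0,0])

```text
clock: 20.18
eef_pos: [469.2, -178.1, 223.8]
tool_rot: [-3.141, -0.0, 0.462]
force: [-0.6, 0.6, 0.2]
width: 34.7
gripper_force: 0.0
```

```bash
python3 - <<'E'
from look import *
look("6")
P=np.load("pics/top6.npz"); X=cloud("top",P["d"]); g=P["p"].max(-1)
m=(X[...,2]>80)&(X[...,2]<96)&(g<70)&(np.hypot(X[...,0]-C[0],X[...,1]-C[1])<110)
q=X[m].mean(0); a=np.radians(-YAW); d=q[:2]-C; print("black lid base",m.sum(),d[0]*np.cos(a)-d[1]*np.sin(a),d[0]*np.sin(a)+d[1]*np.cos(a),q[2])
s=monitor.read_state(); print(s["clock"],s["eef_pos"],s["width"],s["force"])
E
```

```text
scene red 207 z50/90 [146.9 149. ] dir 163.0 [568.6 -53.6]
scene post 60 [ 611.9 -132.4  123. ] base ang 46.0
scene post 62 [ 457.1 -213.   123.6] base ang -136.8
scene post 65 [493.8 -95.4 124. ] base ang 134.9
top post 36 [ 577.5 -253.5  124.4] base ang -44.9
top post 33 [ 459.2 -216.8  125.5] base ang -133.9
black lid base 258 -67.77798427807967 -6.944923732195891 86.96961391848951
20.2833 [ 469.1387763  -176.17257252  223.50580334] 34.13838488644536 [-0.04456615  0.15957809 -0.00952643]
```

View pics/c_6.png

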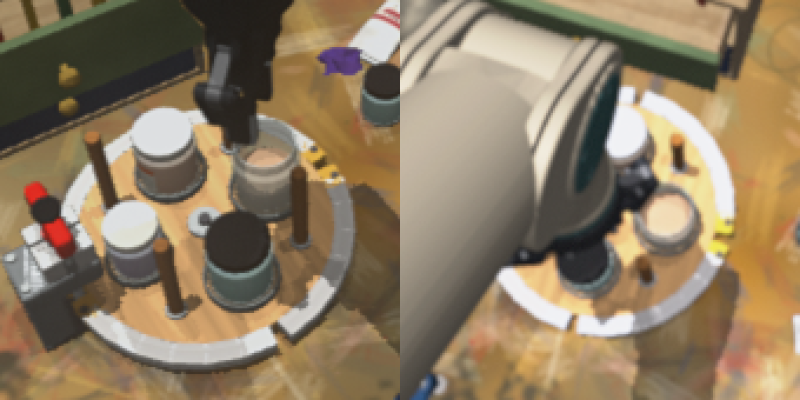

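The picture shows the teal jar upright at the front (crop 238,255), the knob down and in line with its starting position, and the gripper clear of everything. Handing in.

```bash
python3 -c "
from cell import workorder
print(workorder.finish_job())"
```

```text
the job is handed in; nothing more can be done
None
```

I handed the job in at about 20 s on the clock: the teal jar stands upright at the front, the knob is turned back and down at its starting height (so the pin is in the new notch), and the robot is clear; the hand-in gave no verdict.

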